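# Home and lock the specimen carriage of an imaging rail

## Robot

A 6-joint arm with a two-finger parallel gripper is mounted at the origin on the work surface. World frame = base frame: x ahead of the robot, y to its left, z up, the work surface at z = 0. Lengths are in m, angles in rad, forces in N, time in s.
With the tool pointing down it reaches from about 0.25 to 0.725 m from the base axis. Payload 9.7 kg.
Tool frame: the origin (TCP) lies where the fingers leave the gripper's body, on its centre line; the fingertips stand 73 mm ahead of it and the grasp point (between the pads) lies 54 mm ahead of it; z points along the fingers, y is the direction in which the jaws open and shut (so a half turn about z gives the same grasp; the last joint's range is limited). The gripper opens to 85 mm and grips with 20 to 120 N. Pads are 22 mm wide; open, the fingers measure 114 mm over their backs; the gripper's body (76 mm by 85 mm) begins 54 mm behind the grasp point. The pads swing forward as they close: fully open they stand 13 mm farther back than shut.
Start: joints at [1.332, 0.087, 0.176, 1.66, 0, 1.571], TCP at [0.13, 0.534, 0.304] pointing down, gripper open.
Joint ranges: [-3.13, 3.13], [-0.85, 1.81], [-1.15, 1.24], [-2.2, 2.28], [-1.44, 1.52], [-3.14, 3.14]. Speed limits (rad/s): [2.22, 2.22, 2.57, 3.14, 3.14, 3.14].

## Interface

Orientations are given as a unit quaternion [x, y, z, w].
In Python, from station import bot, optics gives the robot as it stands. The module is installed in compiled form; this text tells all that it offers.
- The arm moves only by the tool servo_tool, never from a script. Its argument "plan" is a list of rows, each an object of numbers: "tx", "ty", "tz": the shift along the tool's x, y, z as a fraction of full scale; "turn": the turn about the tool's z as a fraction of full scale. A call has exactly 5 rows; each row is the pose to reach, as a shift and turn from the pose commanded when the call began, along the tool's axes at that moment, turning the shorter way round; what a row does not reach only later rows make up. Full scale, the value 1, is 0.1 m for a shift and 180 degrees for a turn. A row lasts 1/8 s, in which the tool goes at most 62.5 mm and 10.7 degrees, less where a joint would pass 70% of its speed; a pose out of reach is approached as far as the arm can. A call with a number of a shift or a turn outside -1 to 1 is refused whole. A call with a gripper value outside its range is refused whole. "fingers" is the closure, from -1 (fully open) to 1 (shut), so that 0 is half open, set as the call begins (left out, the last holds). The fingers move at their own pace and stop on an object; "newtons" is the grip in N (left out, the last holds). Time passes only in rows, so rows that repeat a pose let the fingers close, or fill a call up. It gives the time, the measured TCP pose, the force and the opening at its end, in the units of the state.
- bot.state(): the state, without advancing time (a new reading comes with each control period).
- optics.grab_frame(name): name is "scene" or "top" or "wrist"; returns the picture (420x560x3 uint8, blue, green, red); there is no depth.
- optics.camera_model(name): a dict with "mtx" (3x3 intrinsics, pixels), "k1" (the pictures are not rectified: a ray, as slopes to the right and down, at radius r is drawn at 1 + k1 r^2 times it, then the intrinsics apply), "R" (3x3) and "t" (3): a world point X has camera coordinates R X + t; the wrist camera has in their place "T_tool_cam" (4x4, takes a point from camera to tool coordinates, whose origin is the TCP and whose axes are the flange's). Camera axes: x right, y down, z forward; pixel columns grow to the right and rows downward; lengths in m; the calibration is good to about 2 mm. A picture is of the moment at which its call begins: read the wrist's pose just before it. camera_model takes no time and is no camera call.
- bot.hand_in(): hands the job in, once; it reports no verdict.
The state is a dict: "time_s": time; "qpos": joint angles; "joint_vel": joint speeds; "joint_efforts": joint torques, N m; "position": TCP position; "ee_rot": TCP orientation; "wrist_force": force on the tool from outside, world axes, zero at the start; "wrist_torque": the same for the moment, N m; "finger_gap": opening from 0.0 (shut) to 1.0 (fully open).
Only numpy, scipy, OpenCV 4.12 (cv2) and the standard library are available. Lean on these libraries where they do the work, as an engineer would, in place of code of your own. Each camera call takes 0.05 s, during which the arm holds its last target. There are 200 camera calls.

## Task

Take the T-handled socket key from its stand and with it gently nudge the aluminium specimen carriage along its rail, pushing on the face away from the blue hood and without your hand touching the carriage, until it is fully home against the unseen stop inside the hood. Only then lower the key down the carriage's deep bore onto the square nut at the bottom and turn it clockwise until the nut comes up tight, for instance by pushing the ends of the cross bar round. Leave the key standing on the nut with the carriage still home, and do not disturb the bottle, the jar or the tube rack.

Things in the scene. Friction and masses are not known exactly. Their poses are not given: they have to be found in the camera images.
- rail: Fixed aluminium rail, 80 wide x 270 long x 25 mm high, lying along its own y axis from y = -110 to +160 mm. Origin on the bench under the rail's middle line; z up. At its +y end stands a blue hood (90 mm wide, y = 80 to 160 mm, top 75 mm above the bench) that hides the stop. The carriage travels towards the rail's +y to get home.
- post (a point): Top of the fixed steel post (22 mm diameter, 210 mm above the bench) on the hood; axes parallel to the rail's. A grey camera is swung from it to the rail's +x side: from here x = 5 to 85, y = -18 to 18, z = -40 to 0 mm.
- carriage (a joint): Slide of the carriage along the rail in metres: 0 = fully home against the stop, grows as it is farther from the stop (towards the rail's -y); limit 0.070. Starts 0.020 to 0.055. It moves stiffly (about 6 N to slide) and stays where it is left.
- bore (a point): Centre of the mouth of the vertical bore (28 mm in diameter, 78 mm deep) on the flat top of the aluminium carriage, 115 mm above the bench; axes parallel to the rail's. The carriage is a block 70 x 70 mm, from 25 to 115 mm above the bench, centred on the bore. On its +x side is a black specimen shelf with a red dish, out to 100 mm from the bore's axis, at most 107 mm above the bench.
- nudge_face (a point): Centre of the carriage's upright face to be nudged (70 mm wide, 90 mm high, on the rail's -y side, 35 mm from the bore's axis), 70 mm above the bench; axes parallel to the rail's. Nudge it towards +y.
- nut_base (a point): Square brass nut: centre of its underside on the floor of the bore, 37 mm above the bench; x and y axes normal to its flats, z up. The nut is 12 mm across flats and 12 mm high with a smaller 8 mm square pilot on top up to 18 mm, and turns in place (it does not rise or sink).
- nut (a joint): Turn of the nut in radians, growing clockwise seen from above: starts 0 to 0.6, comes up tight at a hard end at 2.356. Takes about 0.15 N m to turn and stays where it is left. At 2.356 the flats stand at 45 degrees to the rail's axes.
- key_grip (a point): Grip centre of the loose T-handled socket key (about 0.30 kg, upright in the stand at the start): red block 24 x 24 x 50 mm tall, this point 10 mm below its top. z up along the key, x along the steel cross bar (12 mm diameter, 65 mm to either side), which crosses the block 23 mm below this point. A 16 mm shank runs down to the socket, whose open end is 145 mm below this point.
- key_tip (a point): Centre of the open lower end of the key's socket, axes as key_grip; 15 mm above the bench in the stand. Socket: about 24 mm across, 26 mm long, square recess 14 mm across flats, 16 mm deep, flats parallel and square to the bar. It fits the nut in any of four positions with 0.18 rad of play either way. Its end is 2 mm above the bore's floor when seated, 12 mm when resting on the nut unfitted.
- stand: Fixed blue key stand, 70 x 70 x 60 mm, origin at the centre of its underside; the key stands in its central hole, 28 mm in diameter and 45 mm deep, with the bar in any direction.
- bottle_mid (a point): Bystander: centre of an amber bottle with a blue cap, 68 mm in diameter, 160 mm tall.
- jar_mid (a point): Bystander: centre of a white jar with a red lid, 74 mm in diameter, 110 mm tall.
- rack_mid (a point): Bystander: centre of an orange tube rack with blue-capped tubes, 90 x 50 mm, 67 mm tall.
Not all that is in view belongs to the job. Of the things that look like the part that bears key_grip, the largest one is meant.

How it is judged:
On the way, in this order (a step that is already met when the one before it is completed fails the run):
1. the carriage is home against its stop (within 3 mm), with the key beside it on the side away from the stop (value of joint carriage below 0.003 m and y of key_tip in the frame of bore below -0.03 m), for 0.1 s.
2. the socket is seated on the nut (distance between key_tip and nut_base below 0.007 m and value of joint carriage below 0.004 m), for 0.2 s.
At the end, for the whole second after the job is handed in: The nut is turned to within 0.1 rad of its tight end, the carriage is within 4 mm of its stop, and the key stands upright (within 0.12 rad) in the bore on the nut, let go (value of joint nut above 2.26 rad and value of joint carriage below 0.004 m and distance between key_tip and nut_base below 0.01 m and angle between key_grip's own z axis and vertical below 0.12 rad); the robot touches nothing.
It fails at once if the hand or arm touched the carriage (contact force between any of the fingers, the arm and carriage above 1 N).
It fails at once if the carriage was shoved hard along its rail (faster than 0.12 m/s) (velocity of joint carriage below -0.12 m/s or velocity of joint carriage above 0.12 m/s).
It fails at once if the bottle, jar or tube rack was moved by more than 20 mm (distance of any of bottle_mid, jar_mid, rack_mid from where it was at the start of the episode above 0.02 m).
It also fails if it takes over 69 s, if anything falls off the work surface, if the arm or the gripper's body presses on something with over 40 N, if the wrist force passes 120 N, or if a joint passes its speed limit or range.

## Working session

There is one attempt and no reset: what is moved stays moved. The work goes in short steps, Python scripts to look and compute and a tool call to move; the robot and the scene stay as the last step left them, time stands still between calls to the robot, and variables do not carry over. Pictures are saved under pics/ and viewed, about 8 in all and at most 12, crops included, and the job is handed in when it is done.

Besides the shell and the picture viewer there is one more tool, called after "Request:" as a command line: name --argument value ..., lists and objects as JSON in quotes. servo_tool: Moves the arm, as the interface text tells. Its arguments: {"type":"object","properties":{"plan":{"type":"array"},"fingers":{"type":"number"},"newtons":{"type":"number"}},"required":["plan"]}

```bash
mkdir -p pics; cat > h.py <<'E'
import numpy as np, cv2
from station import bot, optics
from scipy.spatial.transform import Rotation as Ro
def cam(name):
    m=optics.camera_model(name)
    if name=="wrist":
        s=bot.state(); T=np.eye(4); T[:3,:3]=Ro.from_quat(s["ee_rot"]).as_matrix(); T[:3,3]=s["position"]
        W=np.linalg.inv(T@np.array(m["T_tool_cam"])); return np.array(m["mtx"]),m["k1"],W[:3,:3],W[:3,3]
    return np.array(m["mtx"]),m["k1"],np.array(m["R"]),np.array(m["t"])
def proj(c,X):
    K,k1,R,t=c; p=np.atleast_2d(X)@R.T+t; s=p[:,:2]/p[:,2:]; s=s*(1+k1*(s**2).sum(1,keepdims=True))
    return s@K[:2,:2].T+K[:2,2]
def ray(c,uv):
    K,k1,R,t=c; d=(np.linalg.solve(K[:2,:2],np.array(uv,float)-K[:2,2])); s=d.copy()
    for _ in range(20): s=d/(1+k1*(s@s))
    return -R.T@t, R.T@np.array([*s,1])
def atz(c,uv,z):
    o,d=ray(c,uv); return o+d*(z-o[2])/d[2]
def st():
    s=bot.state(); print({k:np.round(s[k],4).tolist() for k in ("time_s","qpos","position","ee_rot","wrist_force","finger_gap")}); return s
E
python3 - <<'E'
from h import *
st()
for n in("scene","top"):
    cv2.imwrite(f"pics/{n}0.png",cv2.resize(optics.grab_frame(n),(800,600))); c=cam(n); print(n,c[0].tolist(),c[1],(-c[2].T@c[3]).round(3))
E
```

```text
{'time_s': 0.0, 'qpos': [1.332, 0.0874, 0.1751, 1.6598, -0.0, 1.5708], 'position': [0.1301, 0.5342, 0.3032], 'ee_rot': [0.1191, 0.9929, -0.0007, -0.0001], 'wrist_force': [0.1928, 0.2511, -0.5492], 'finger_gap': 1.0007}
scene [[415.6782818971764, 0.0, 275.50094151237664], [0.0, 415.6782818971764, 210.06042635484195], [0.0, 0.0, 1.0]] -0.06584989248733612 [ 0.972 -0.327  0.9  ]
top [[409.1055720266928, 0.0, 280.4273562599567], [0.0, 409.1055720266928, 215.67097619898178], [0.0, 0.0, 1.0]] -0.08492719474009616 [ 0.278 -0.035  0.986]
```

View pics/scene0.png

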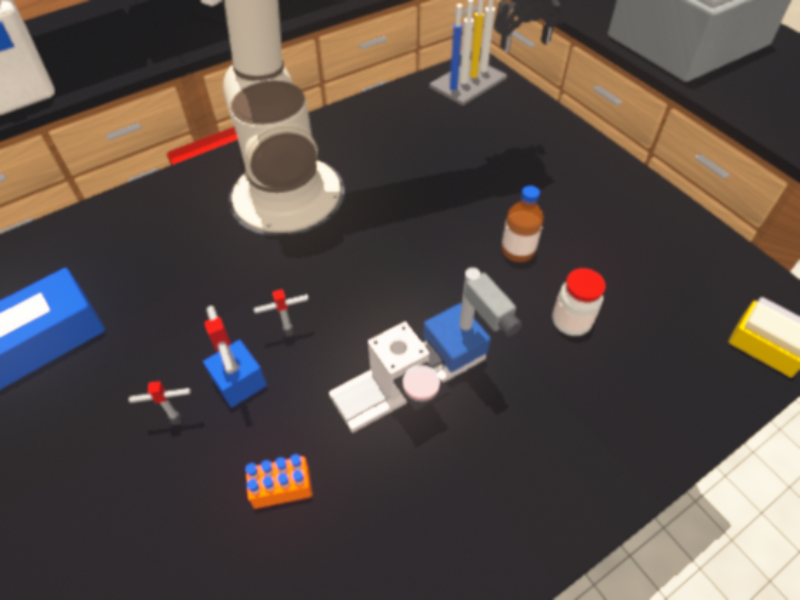

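View pics/top0.png

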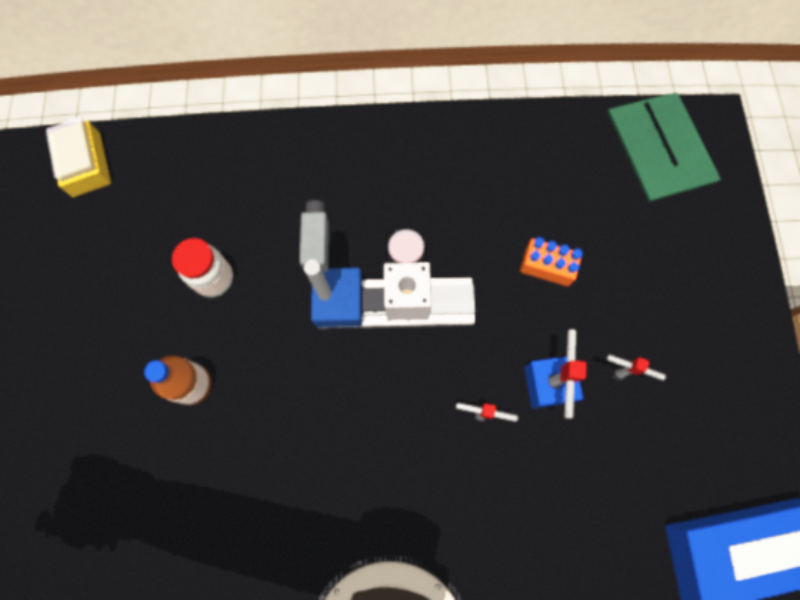

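The job's key is the largest: top (575,370) in the stand, bar about 86 px long. The decoys at (488,411) and (640,366) have bars of about 60 px. The bore is at top (407,286), the jar at (193,258) and the bottle at (157,371). Next I measure these and confirm with a crop.

```bash
cat > m.py <<'E'
from h import *
ct,cs=cam("top"),cam("scene"); f=1/1.42857
def tri(a,b):
    (o1,d1),(o2,d2)=ray(ct,np.array(a)*f),ray(cs,np.array(b)*f)
    s=np.linalg.lstsq(np.c_[d1,-d2],o2-o1,rcond=None)[0]; p,q=o1+s[0]*d1,o2+s[1]*d2
    return ((p+q)/2).round(4),round(np.linalg.norm(p-q),4)
print("bore",tri((407,286),(398,348)), atz(ct,(np.array((407,286))*f),.115))
print("keytop",tri((576,370),(215,326)))
print("post",tri((313,267),(472,273)))
for n,uv,z in [("bar1",(572,333),.137),("bar2",(569,416),.137),("railtop c",(474,279),.025),("railtop c2",(474,311),.025),("hood",(361,270),.075),("hood",(313,273),.075),("car tl",(385,264),.115),("car tr",(430,263),.115),("car bl",(386,308),.115),("car br",(431,306),.115)]:
    print(n,atz(ct,np.array(uv)*f,z).round(4))
im=optics.grab_frame("top")
a=cv2.resize(im[210:310,310:480],(800,470),interpolation=cv2.INTER_CUBIC)
cv2.imwrite("pics/crop1.png",a)
b=cv2.resize(im[130:240,200:345],(790,600),interpolation=cv2.INTER_CUBIC)
cv2.imwrite("pics/crop2.png",b)
E
python3 m.py
```

```text
bore (array([ 0.541 , -0.053 ,  0.1071]), np.float64(0.0012)) [ 0.53837068 -0.05334259  0.115     ]
keytop (array([ 0.3877, -0.2849,  0.167 ]), np.float64(0.0016))
post (array([0.5449, 0.0795, 0.2085]), np.float64(0.0011))
bar1 [ 0.4471 -0.2954  0.137 ]
bar2 [ 0.3253 -0.2769  0.137 ]
railtop c [ 0.5723 -0.1711  0.025 ]
railtop c2 [ 0.5156 -0.1666  0.025 ]
hood [0.5813 0.0198 0.075 ]
hood [0.58   0.0987 0.075 ]
car tl [ 0.5761 -0.0206  0.115 ]
car tr [ 0.5743 -0.0913  0.115 ]
car bl [ 0.5046 -0.0193  0.115 ]
car br [ 0.5045 -0.0887  0.115 ]
```

View pics/crop1.png

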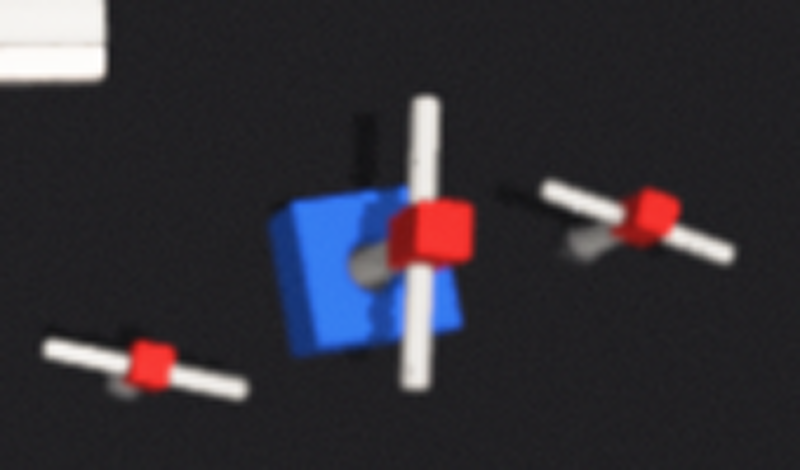

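View pics/crop2.png

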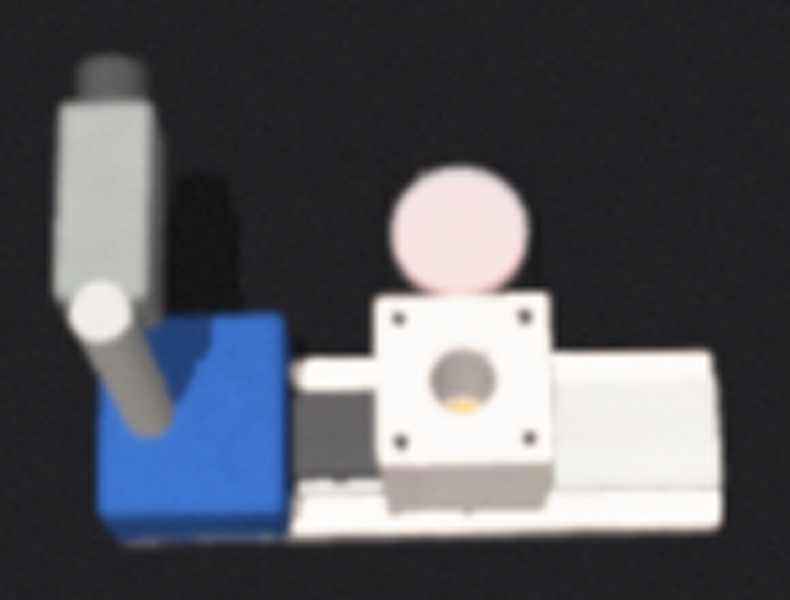

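Crop 1 confirms the big key stands in the blue stand at full-frame (575,370), with the decoys lying outside it. Crop 2 shows the carriage with the brass nut visible in its bore, and a gap to the hood. Key axis is about (0.387,-0.285), key yaw about -8.6°, rail yaw about -2°. Setting out.

Request:
servo_tool --plan '[{"tx": -0.11,"ty": -0.18},{"tx": -0.22,"ty": -0.36},{"tx": -0.33,"ty": -0.55},{"tx": -0.44,"ty": -0.74},{"tx": -0.55,"ty": -0.92}]' --fingers -0.2 --newtons 110

```text
schema error: expected keys tx, ty, tz, turn
```

Request:
servo_tool --plan '[{"tx": -0.11,"ty": -0.18},{"tx": -0.22,"ty": -0.36},{"tx": -0.33,"ty": -0.55},{"tx": -0.44,"ty": -0.74},{"tx": -0.55,"ty": -0.92}]'

```text
schema error: expected keys tx, ty, tz, turn
```

Request:
servo_tool --plan '[{"tx": -0.11,"ty": -0.18},{"tx": -0.22,"ty": -0.36},{"tx": -0.33,"ty": -0.55},{"tx": -0.44,"ty": -0.74},{"tx": -0.55,"ty": -0.92}]'

```text
schema error: expected keys tx, ty, tz, turn
```

Request:
servo_tool --plan '[{"tx": -0.11,"ty": -0.18,"tz": 0,"turn": 0},{"tx": -0.22,"ty": -0.36,"tz": 0,"turn": 0},{"tx": -0.33,"ty": -0.55,"tz": 0,"turn": 0},{"tx": -0.44,"ty": -0.74,"tz": 0,"turn": 0},{"tx": -0.55,"ty": -0.92,"tz": 0,"turn": 0}]' --fingers -0.2 --newtons 110

```text
time_s: 0.78
position: [0.1619, 0.4312, 0.3037]
ee_rot: [0.119, 0.993, -0.0, -0.0]
wrist_force: [0.1, 0.1, -0.2]
finger_gap: 0.599
```

Request:
servo_tool --plan '[{"tx": -0.11,"ty": -0.18,"tz": 0,"turn": 0},{"tx": -0.22,"ty": -0.36,"tz": 0,"turn": 0},{"tx": -0.33,"ty": -0.55,"tz": 0,"turn": 0},{"tx": -0.44,"ty": -0.74,"tz": 0,"turn": 0},{"tx": -0.55,"ty": -0.92,"tz": 0,"turn": 0}]'

```text
time_s: 1.4
position: [0.1937, 0.3284, 0.3039]
ee_rot: [0.119, 0.993, 0.0, 0.0]
wrist_force: [-0.6, 0.7, 0.2]
finger_gap: 0.597
```

Request:
servo_tool --plan '[{"tx": -0.11,"ty": -0.18,"tz": 0,"turn": 0},{"tx": -0.22,"ty": -0.36,"tz": 0,"turn": 0},{"tx": -0.33,"ty": -0.55,"tz": 0,"turn": 0},{"tx": -0.44,"ty": -0.74,"tz": 0,"turn": 0},{"tx": -0.55,"ty": -0.92,"tz": 0,"turn": 0}]'

```text
time_s: 2.02
position: [0.2252, 0.226, 0.3039]
ee_rot: [0.119, 0.993, 0.0, 0.0]
wrist_force: [-0.4, -0.7, 0.2]
finger_gap: 0.598
```

Request:
servo_tool --plan '[{"tx": -0.11,"ty": -0.18,"tz": 0,"turn": 0},{"tx": -0.22,"ty": -0.36,"tz": 0,"turn": 0},{"tx": -0.33,"ty": -0.55,"tz": 0,"turn": 0},{"tx": -0.44,"ty": -0.74,"tz": 0,"turn": 0},{"tx": -0.56,"ty": -0.92,"tz": 0,"turn": 0}]'

```text
time_s: 2.65
position: [0.2577, 0.1234, 0.3039]
ee_rot: [0.119, 0.993, 0.0, 0.0]
wrist_force: [0.3, 0.1, 0.1]
finger_gap: 0.603
```

Request:
servo_tool --plan '[{"tx": -0.11,"ty": -0.18,"tz": 0,"turn": 0},{"tx": -0.22,"ty": -0.36,"tz": 0,"turn": 0},{"tx": -0.33,"ty": -0.55,"tz": 0,"turn": 0},{"tx": -0.44,"ty": -0.74,"tz": 0,"turn": 0},{"tx": -0.56,"ty": -0.92,"tz": 0,"turn": 0}]'

```text
time_s: 3.28
position: [0.2902, 0.0208, 0.3039]
ee_rot: [0.119, 0.993, 0.0, 0.0]
wrist_force: [0.4, 0.6, -0.4]
finger_gap: 0.6
```

Request:
servo_tool --plan '[{"tx": -0.11,"ty": -0.18,"tz": 0,"turn": 0},{"tx": -0.22,"ty": -0.36,"tz": 0,"turn": 0},{"tx": -0.33,"ty": -0.55,"tz": 0,"turn": 0},{"tx": -0.44,"ty": -0.74,"tz": 0,"turn": 0},{"tx": -0.56,"ty": -0.92,"tz": 0,"turn": 0}]'

```text
time_s: 3.9
position: [0.3227, -0.0818, 0.3039]
ee_rot: [0.119, 0.993, -0.0, 0.0]
wrist_force: [0.7, -0.4, -0.0]
finger_gap: 0.601
```

Request:
servo_tool --plan '[{"tx": -0.11,"ty": -0.18,"tz": 0,"turn": 0},{"tx": -0.22,"ty": -0.36,"tz": 0,"turn": 0},{"tx": -0.33,"ty": -0.55,"tz": 0,"turn": 0},{"tx": -0.44,"ty": -0.74,"tz": 0,"turn": 0},{"tx": -0.56,"ty": -0.92,"tz": 0,"turn": 0}]'

```text
time_s: 4.53
position: [0.3553, -0.1843, 0.3039]
ee_rot: [0.119, 0.993, -0.0, 0.0]
wrist_force: [0.6, -1.2, -0.1]
finger_gap: 0.599
```

Request:
servo_tool --plan '[{"tx": -0.11,"ty": -0.18,"tz": 0,"turn": 0},{"tx": -0.22,"ty": -0.36,"tz": 0,"turn": 0},{"tx": -0.33,"ty": -0.55,"tz": 0,"turn": 0},{"tx": -0.44,"ty": -0.74,"tz": 0,"turn": -0.028},{"tx": -0.56,"ty": -0.92,"tz": 0,"turn": -0.028}]'

```text
time_s: 5.15
position: [0.3885, -0.2873, 0.3038]
ee_rot: [0.075, 0.997, 0.0, -0.0]
wrist_force: [0.2, 0.3, 0.8]
finger_gap: 0.603
```

```bash
python3 - <<'E'
from h import *
st(); c=cam("wrist"); im=optics.grab_frame("wrist"); 
from scipy.spatial.transform import Rotation
for nm,X in [("grip top",[.387,-.285,.17]),("bar+",[.4471,-.2954,.137]),("bar-",[.3253,-.2769,.137])]: print(nm,proj(c,X).round(1)*1.42857)
cv2.imwrite("pics/w1.png",cv2.resize(im,(800,600)))
E
```

```text
{'time_s': 5.15, 'qpos': [-0.6367, -0.0724, 0.0155, 1.6588, 0.0, -0.487], 'position': [0.3885, -0.2873, 0.3038], 'ee_rot': [0.0748, 0.9972, 0.0, -0.0], 'wrist_force': [0.1964, 0.3269, 0.8139], 'finger_gap': 0.6026}
grip top [[404.999595 316.999683]]
bar+ [[401.856741 388.142469]]
bar- [[402.428169 189.142668]]
```

View pics/w1.png

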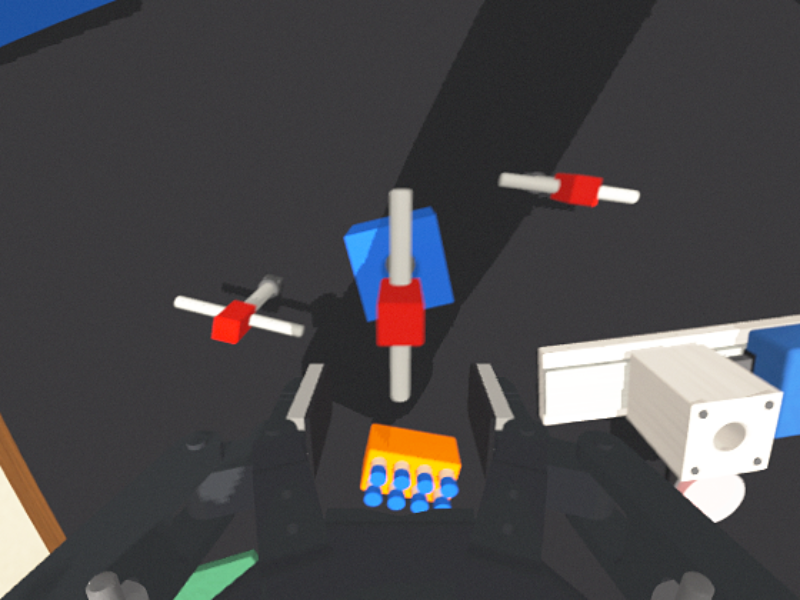

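The wrist view shows the key's bar vertical at columns 400–402, rows 190–400, with the block centred between the open fingers (305 and 490). I'm aligned, so descend and grip.

Request:
servo_tool --plan '[{"tx": 0,"ty": 0,"tz": 0.2,"turn": 0},{"tx": 0,"ty": 0,"tz": 0.4,"turn": 0},{"tx": 0,"ty": 0,"tz": 0.6,"turn": 0},{"tx": 0,"ty": 0,"tz": 0.8,"turn": 0},{"tx": 0,"ty": 0,"tz": 0.94,"turn": 0}]'

```text
time_s: 5.82
position: [0.3882, -0.2861, 0.2089]
ee_rot: [0.075, 0.997, 0.0, -0.0]
wrist_force: [-0.2, -0.9, -0.8]
finger_gap: 0.599
```

Request:
servo_tool --plan '[{"tx": 0,"ty": 0,"tz": 0,"turn": 0},{"tx": 0,"ty": 0,"tz": 0,"turn": 0},{"tx": 0,"ty": 0,"tz": 0,"turn": 0},{"tx": 0,"ty": 0,"tz": 0,"turn": 0},{"tx": 0,"ty": 0,"tz": 0,"turn": 0}]' --fingers 1 --newtons 110

```text
time_s: 6.45
position: [0.3885, -0.2861, 0.2104]
ee_rot: [0.075, 0.997, -0.0, 0.0]
wrist_force: [0.1, 0.5, 2.0]
finger_gap: 0.27
```

Request:
servo_tool --plan '[{"tx": 0,"ty": 0,"tz": -0.1,"turn": 0},{"tx": 0,"ty": 0,"tz": -0.3,"turn": 0},{"tx": 0,"ty": 0,"tz": -0.5,"turn": 0},{"tx": 0,"ty": 0,"tz": -0.7,"turn": 0},{"tx": 0,"ty": 0,"tz": -0.75,"turn": 0}]'

```text
time_s: 7.08
position: [0.3886, -0.2862, 0.2862]
ee_rot: [0.075, 0.997, -0.0, 0.001]
wrist_force: [-0.2, -0.6, -3.7]
finger_gap: 0.268
```

```bash
python3 - <<'E'
from h import *
st(); c=cam("wrist"); im=optics.grab_frame("wrist"); sc=optics.grab_frame("scene")
s=bot.state(); p=np.array(s["position"]); R=Ro.from_quat(s["ee_rot"]).as_matrix()
for d in(.049,.072,.194): print(d,(proj(c,p+R@[0,0,d])*1.0).round(1), proj(cam("scene"),p+R@[0,0,d]).round(1))
a=cv2.resize(im,(560,420)); u=proj(cam("scene"),p+R@[0,0,.1])[0].astype(int)
b=cv2.resize(sc[max(0,u[1]-70):u[1]+70,max(0,u[0]-40):u[0]+40],(240,420))
cv2.imwrite("pics/w2.png",np.hstack([a,b]))
E
```

```text
{'time_s': 7.075, 'qpos': [-0.6348, -0.0811, -0.0269, 1.6235, -0.0, -0.4839], 'position': [0.3886, -0.2862, 0.2862], 'ee_rot': [0.0754, 0.9972, -0.0004, 0.0007], 'wrist_force': [-0.1729, -0.6187, -3.6972], 'finger_gap': 0.2678}
0.049 [[282.  287.6]] [[141.2 209.3]]
0.072 [[281.7 263.9]] [[144.2 216.1]]
0.194 [[280.7 200.2]] [[158.1 247.5]]
```

View pics/w2.png

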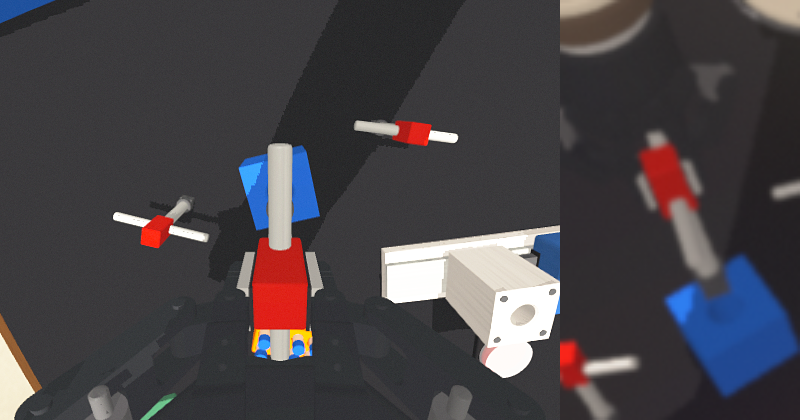

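Grasp is good: gap 0.27, about 3 N of weight, block square in the jaws and the key hanging straight. The tip is 0.195 below the TCP. Next, move behind the carriage's -y face.

Request:
servo_tool --plan '[{"tx": -0.1,"ty": 0.15,"tz": 0,"turn": 0},{"tx": -0.24,"ty": 0.33,"tz": 0,"turn": 0},{"tx": -0.38,"ty": 0.52,"tz": 0,"turn": 0},{"tx": -0.52,"ty": 0.7,"tz": 0,"turn": 0},{"tx": -0.62,"ty": 0.85,"tz": 0,"turn": 0}]'

```text
time_s: 7.8
position: [0.4633, -0.2099, 0.284]
ee_rot: [0.075, 0.997, 0.0, -0.001]
wrist_force: [-0.2, 0.6, -2.9]
finger_gap: 0.27
```

Request:
servo_tool --plan '[{"tx": -0.13,"ty": 0.17,"tz": 0,"turn": 0},{"tx": -0.27,"ty": 0.35,"tz": 0,"turn": 0},{"tx": -0.42,"ty": 0.54,"tz": 0.05,"turn": 0},{"tx": -0.55,"ty": 0.72,"tz": 0.2,"turn": 0},{"tx": -0.62,"ty": 0.84,"tz": 0.3,"turn": 0}]'

```text
time_s: 8.43
position: [0.5368, -0.1363, 0.253]
ee_rot: [0.075, 0.997, 0.0, -0.001]
wrist_force: [0.1, 0.1, -3.3]
finger_gap: 0.27
```

```bash
python3 - <<'E'
from h import *
s=st(); p=np.array(s["position"])
im=optics.grab_frame("top"); w=optics.grab_frame("wrist")
a=cv2.resize(im[130:240,200:345],(527,400),interpolation=cv2.INTER_CUBIC)
b=cv2.resize(w,(533,400))[:, 133:400]
cv2.imwrite("pics/n1.png",np.hstack([a,b]))
E
```

```text
{'time_s': 8.425, 'qpos': [-0.2487, 0.0844, 0.0748, 1.563, 0.0, -0.0986], 'position': [0.5368, -0.1363, 0.253], 'ee_rot': [0.075, 0.9972, 0.0002, -0.0009], 'wrist_force': [0.0712, 0.0588, -3.3146], 'finger_gap': 0.2697}
```

View pics/n1.png

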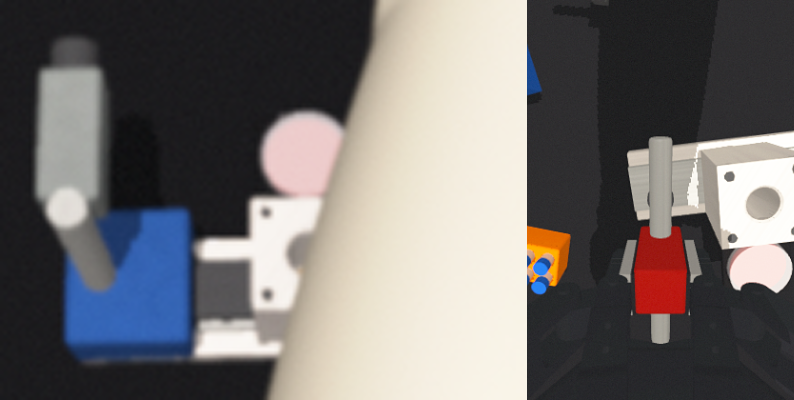

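Behind the face and clear of it. Now a gentle approach, then the push.

Request:
servo_tool --plan '[{"tx": 0.01,"ty": 0.08,"tz": 0,"turn": 0},{"tx": 0.02,"ty": 0.15,"tz": 0,"turn": 0},{"tx": 0.03,"ty": 0.22,"tz": 0,"turn": 0},{"tx": 0.035,"ty": 0.27,"tz": 0,"turn": 0},{"tx": 0.035,"ty": 0.3,"tz": 0,"turn": 0}]'

```text
time_s: 9.15
position: [0.5374, -0.107, 0.255]
ee_rot: [0.075, 0.997, -0.0, 0.0]
wrist_force: [0.5, -0.6, -3.9]
finger_gap: 0.268
```

Request:
servo_tool --plan '[{"tx": 0.004,"ty": 0.03,"tz": 0,"turn": 0},{"tx": 0.008,"ty": 0.06,"tz": 0,"turn": 0},{"tx": 0.012,"ty": 0.09,"tz": 0,"turn": 0},{"tx": 0.016,"ty": 0.12,"tz": 0,"turn": 0},{"tx": 0.02,"ty": 0.15,"tz": 0,"turn": 0}]'

```text
time_s: 9.78
position: [0.5377, -0.0932, 0.255]
ee_rot: [0.076, 0.997, -0.002, 0.0]
wrist_force: [-0.3, -6.1, -2.5]
finger_gap: 0.27
```

Request:
servo_tool --plan '[{"tx": 0.002,"ty": 0.02,"tz": 0,"turn": 0},{"tx": 0.005,"ty": 0.04,"tz": 0,"turn": 0},{"tx": 0.007,"ty": 0.06,"tz": 0,"turn": 0},{"tx": 0.01,"ty": 0.08,"tz": 0,"turn": 0},{"tx": 0.012,"ty": 0.1,"tz": 0,"turn": 0}]'

```text
time_s: 10.4
position: [0.538, -0.0831, 0.2549]
ee_rot: [0.076, 0.997, -0.002, 0.0]
wrist_force: [-0.1, -7.1, -3.8]
finger_gap: 0.266
```

Contact made; it slides at about 6–7 N. Continuing in small steps.

Request:
servo_tool --plan '[{"tx": 0.002,"ty": 0.02,"tz": 0,"turn": 0},{"tx": 0.005,"ty": 0.04,"tz": 0,"turn": 0},{"tx": 0.007,"ty": 0.06,"tz": 0,"turn": 0},{"tx": 0.01,"ty": 0.08,"tz": 0,"turn": 0},{"tx": 0.012,"ty": 0.1,"tz": 0,"turn": 0}]'

```text
time_s: 11.02
position: [0.5383, -0.0732, 0.255]
ee_rot: [0.076, 0.997, -0.002, 0.0]
wrist_force: [-1.1, -9.5, -2.1]
finger_gap: 0.266
```

Request:
servo_tool --plan '[{"tx": 0.001,"ty": 0.01,"tz": 0,"turn": 0},{"tx": 0.002,"ty": 0.02,"tz": 0,"turn": 0},{"tx": 0.004,"ty": 0.03,"tz": 0,"turn": 0},{"tx": 0.005,"ty": 0.04,"tz": 0,"turn": 0},{"tx": 0.006,"ty": 0.05,"tz": 0,"turn": 0}]'

```text
time_s: 11.65
position: [0.5383, -0.0707, 0.2552]
ee_rot: [0.077, 0.997, -0.005, 0.0]
wrist_force: [-1.8, -22.1, -2.9]
finger_gap: 0.268
```

Force jumped to 22 N and motion stalled, so the carriage is home after about 28 mm of travel. Backing off and rising for a look into the bore.

Request:
servo_tool --plan '[{"tx": 0,"ty": -0.03,"tz": 0,"turn": 0},{"tx": 0,"ty": -0.1,"tz": 0,"turn": 0},{"tx": -0.02,"ty": -0.22,"tz": 0,"turn": 0},{"tx": -0.02,"ty": -0.25,"tz": -0.1,"turn": 0},{"tx": -0.02,"ty": -0.25,"tz": -0.3,"turn": 0}]'

```text
time_s: 12.28
position: [0.5364, -0.0923, 0.2851]
ee_rot: [0.076, 0.997, 0.0, -0.001]
wrist_force: [-0.5, 0.5, -3.3]
finger_gap: 0.266
```

Request:
servo_tool --plan '[{"tx": 0,"ty": 0,"tz": -0.15,"turn": 0},{"tx": 0,"ty": 0,"tz": -0.35,"turn": 0},{"tx": 0,"ty": 0,"tz": -0.55,"turn": 0},{"tx": 0,"ty": 0,"tz": -0.6,"turn": 0},{"tx": 0,"ty": 0,"tz": -0.6,"turn": 0}]'

```text
time_s: 12.9
position: [0.5368, -0.092, 0.3449]
ee_rot: [0.075, 0.997, 0.0, 0.0]
wrist_force: [0.9, -0.5, -3.9]
finger_gap: 0.267
```

```bash
python3 - <<'E'
from h import *
s=st(); c=cam("wrist"); print((-c[2].T@c[3]).round(3))
w=optics.grab_frame("wrist"); cv2.imwrite("pics/b1raw.png",w)
X=np.array([.539,-.026,.115]); u=proj(c,X)[0]; print(u)
x0,y0=int(max(0,min(u[0]-80,400))),int(max(0,min(u[1]-80,260)))
print(x0,y0)
a=cv2.resize(w[y0:y0+160,x0:x0+160],(560,560),interpolation=cv2.INTER_CUBIC)
b=cv2.resize(w[180:420,180:380],(230,276))
cv2.imwrite("pics/b1.png",np.hstack([a,np.vstack([b,np.zeros((284,230,3),np.uint8)])]))
E
```

```text
{'time_s': 12.9, 'qpos': [-0.1698, 0.0938, 0.2638, 1.7405, 0.0001, -0.0191], 'position': [0.5368, -0.092, 0.3449], 'ee_rot': [0.0753, 0.9972, 0.0, 0.0002], 'wrist_force': [0.8538, -0.4616, -3.9275], 'finger_gap': 0.267}
[ 0.459 -0.081  0.415]
[343.0852252  183.92177771]
263 103
```

View pics/b1.png

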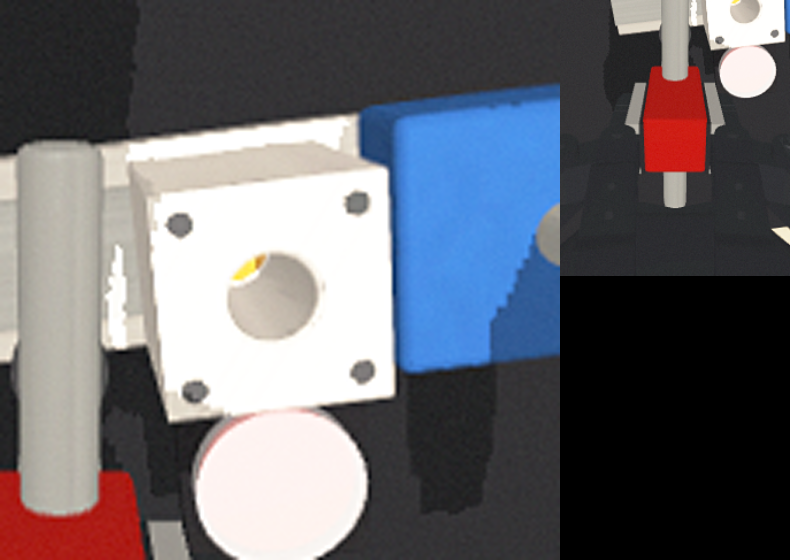

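The carriage is home up against the hood. The bore mouth is at raw (341,187.5), but the nut is mostly hidden. I'll put the wrist camera directly over the bore.

Request:
servo_tool --plan '[{"tx": -0.2,"ty": 0.18,"tz": 0,"turn": 0},{"tx": -0.4,"ty": 0.38,"tz": 0,"turn": 0},{"tx": -0.6,"ty": 0.56,"tz": 0,"turn": 0},{"tx": -0.71,"ty": 0.66,"tz": 0,"turn": 0},{"tx": -0.71,"ty": 0.66,"tz": 0,"turn": 0}]'

```text
time_s: 13.58
position: [0.6173, -0.0369, 0.3432]
ee_rot: [0.075, 0.997, 0.0, -0.001]
wrist_force: [-0.3, -0.5, -4.9]
finger_gap: 0.262
```

```bash
python3 - <<'E'
from h import *
s=st(); c=cam("wrist"); print((-c[2].T@c[3]).round(3))
w=optics.grab_frame("wrist"); cv2.imwrite("pics/b2raw.png",w); np.save("c2.npy",np.array(c,dtype=object),allow_pickle=True)
u=proj(c,np.array([.539,-.026,.115]))[0]; print(u)
x0,y0=int(u[0]-60),max(0,int(u[1]-60)); print(x0,y0)
cv2.imwrite("pics/b2.png",cv2.resize(w[y0:y0+120,x0:x0+120],(600,600),interpolation=cv2.INTER_CUBIC))
E
```

```text
{'time_s': 13.575, 'qpos': [-0.0598, 0.2832, 0.4793, 1.7693, 0.0001, 0.0901], 'position': [0.6173, -0.0369, 0.3432], 'ee_rot': [0.0749, 0.9972, 0.0, -0.0012], 'wrist_force': [-0.3183, -0.4626, -4.9121], 'finger_gap': 0.2625}
[ 0.539 -0.026  0.414]
[279.52086525 113.15712329]
219 53
```

View pics/b2.png

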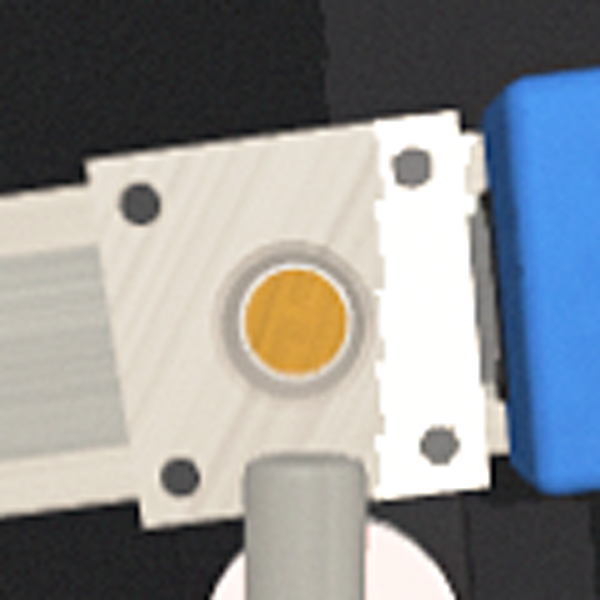

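The bore mouth is centred at crop (295,320), raw (278,117). Its floor is a uniform brass disc, so I'll stretch the contrast to find the nut's angle.

```bash
python3 - <<'E'
from h import *
c=cam("wrist")
for uv in [(278,117),(219+293/5,53+323/5)]: print("bore",atz(c,uv,.115).round(4))
q=[atz(c,(219+a/5,53+b/5),.115)[:2] for a,b in [(140,204),(412,166),(440,445),(180,477)]]
for i,j in [(0,1),(3,2),(1,2),(0,3)]: d=q[j]-q[i]; print("edge",np.degrees(np.arctan2(d[1],d[0])).round(2))
im=np.mean([optics.grab_frame("wrist").astype(float) for _ in range(12)],0)
p=im[104:130,265:291]; o=[]
for k in range(3):
    ch=p[...,k]; d=ch[8:18,8:18]; lo,hi=ch[5:21,5:21].min(),np.percentile(ch[5:21,5:21],97); print(lo,hi)
    o.append(np.clip((ch-lo)/(hi-lo),0,1)*255)
g=np.hstack([cv2.resize(x.astype(np.uint8),(266,266),interpolation=cv2.INTER_CUBIC) for x in o])
cv2.imwrite("pics/b3.png",g)
E
```

```text
bore [ 0.5419 -0.0284  0.115 ]
bore [ 0.5424 -0.0289  0.115 ]
edge 88.86
edge 88.31
edge -1.38
edge -1.51
52.833333333333336 125.18333333333322
147.25 184.5125
201.08333333333334 221.46666666666667
```

View pics/b3.png

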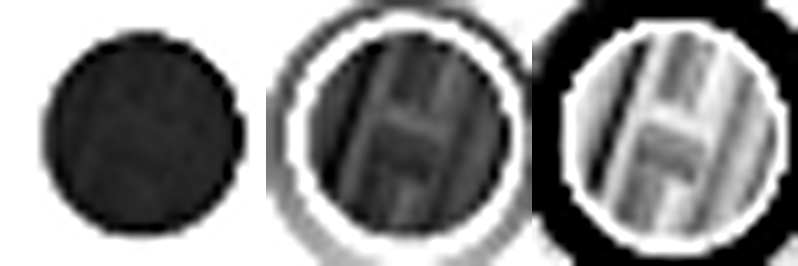

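The stretched image shows a small dark square (the pilot) tilted. I'll measure its angle on a rectified patch and check the key's offset in the hand.

```bash
python3 - <<'E'
from h import *
s=st(); c=cam("wrist")
fr=[optics.grab_frame("wrist").astype(np.float32) for _ in range(8)]; im=np.mean(fr,0)
p=np.array(s["position"]); R=Ro.from_quat(s["ee_rot"]).as_matrix()
print("bar end expected",proj(c,p+R@[.065,0,.0734]).round(1),"seen ~(280,144)")
# rectify z plane
n=121; r=.0125
for z in(.055,.049):
    g=np.linspace(-r,r,n); cx,cy=.5421,-.0286
    X,Y=np.meshgrid(cx+g,cy+g,indexing="ij"); uv=proj(c,np.c_[X.ravel(),Y.ravel(),np.full(n*n,z)]).reshape(n,n,2).astype(np.float32)
    w=cv2.remap(im[...,2]+im[...,1],uv[...,0],uv[...,1],cv2.INTER_CUBIC); np.save(f"rect{int(z*1000)}.npy",w)
    # square-edge fit: |signed step| across each side
    res=[]
    for half in ((.004,) if z>.05 else (.006,)):
      for a in np.radians(np.arange(-45,45,3)):
        for dx in np.arange(-2,2.1,.5)*1e-3:
          for dy in np.arange(-2,2.1,.5)*1e-3:
            t=np.linspace(-.8,.8,15)*half; sc=[]
            for k in range(4):
                ca,sa=np.cos(a+k*np.pi/2),np.sin(a+k*np.pi/2)
                def samp(h):
                    x=dx+h*ca-t*sa; y=dy+h*sa+t*ca
                    return cv2.remap(w,((y+r)/(2*r)*(n-1)).astype(np.float32)[None],((x+r)/(2*r)*(n-1)).astype(np.float32)[None],cv2.INTER_LINEAR).mean()
                sc.append(samp(half-.0012)-samp(half+.0012))
            res.append((min(abs(sum(sc))/4, 99)-np.std(sc)*.5,np.degrees(a),dx*1e3,dy*1e3,np.round(sc,1)))
    res.sort(key=lambda q:-q[0]); print(z,*res[:6],sep="\n")
for z in (49,55):
    w=np.load(f"rect{z}.npy")[15:106,15:106]; w=cv2.GaussianBlur(w,(0,0),3); gx=np.gradient(w,axis=0); gy=np.gradient(w,axis=1)
    print("dominant",np.degrees(.25*np.angle(np.sum((gx+1j*gy)**4/(abs(gx+1j*gy)**2+1e-6)))))
a=[]
for z in(49,55):
    w=np.load(f"rect{z}.npy"); lo,hi=np.percentile(w[20:100,20:100],[1,99]); a.append(cv2.resize(np.clip((w-lo)/(hi-lo)*255,0,255).astype(np.uint8),(400,400)))
cv2.imwrite("pics/b4.png",np.hstack(a))
E
```

```text
{'time_s': 14.225, 'qpos': [-0.0608, 0.2808, 0.48, 1.7698, -0.0, 0.0901], 'position': [0.6167, -0.0376, 0.345], 'ee_rot': [0.0754, 0.9972, -0.0, 0.0001], 'wrist_force': [-0.6814, 0.8268, -3.0824], 'finger_gap': 0.2647}
bar end expected [[281.6 142.8]] seen ~(280,144)
0.055
(np.float32(4.346843), np.float64(9.0), np.float64(-1.0), np.float64(2.0), array([5. , 5.6, 3.6, 4.6], dtype=float32))
(np.float32(4.285147), np.float64(12.000000000000002), np.float64(-1.0), np.float64(2.0), array([4.9, 4.9, 3.5, 5.2], dtype=float32))
(np.float32(4.240112), np.float64(6.000000000000001), np.float64(-1.0), np.float64(2.0), array([5. , 6.2, 3.7, 4.1], dtype=float32))
(np.float32(4.1615114), np.float64(9.0), np.float64(-0.5), np.float64(2.0), array([2.5, 5.4, 6.6, 5.1], dtype=float32))
(np.float32(4.125714), np.float64(6.000000000000001), np.float64(-0.5), np.float64(2.0), array([2.6, 5.8, 6.4, 4.7], dtype=float32))
(np.float32(4.120121), np.float64(12.000000000000002), np.float64(-0.5), np.float64(2.0), array([2.4, 4.9, 6.7, 5.5], dtype=float32))
0.049
(np.float32(5.3872914), np.float64(-45.0), np.float64(2.0), np.float64(-2.0), array([4.4, 5.6, 6. , 9.3], dtype=float32))
(np.float32(5.366193), np.float64(-42.0), np.float64(2.0), np.float64(-2.0), array([3.8, 6.1, 6.2, 9.7], dtype=float32))
(np.float32(5.2701597), np.float64(-14.999999999999998), np.float64(2.0), np.float64(-1.5), array([ 2.3,  6.9,  5.9, 15.6], dtype=float32))
(np.float32(5.2013206), np.float64(42.0), np.float64(2.0), np.float64(-2.0), array([5.1, 5.4, 8.1, 4.8], dtype=float32))
(np.float32(5.168124), np.float64(-39.0), np.float64(2.0), np.float64(-2.0), array([3.1, 6.6, 6.1, 9.5], dtype=float32))
(np.float32(5.127491), np.float64(-12.000000000000002), np.float64(2.0), np.float64(-1.5), array([ 2. ,  6.7,  6.6, 13.1], dtype=float32))
dominant -36.227325
dominant -37.28439
```

View pics/b4.png

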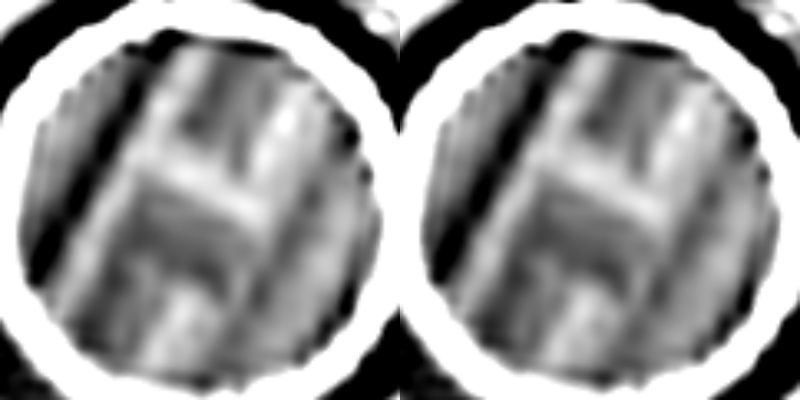

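In the rectified view (down = +x, right = +y) the pilot square's top edge runs (145,160)→(265,215), about 8 mm. The nut's yaw is therefore about -26°, a turn of about 0.43 rad. The key sits within 1 mm of the TCP axis. Moving over the bore and turning the key to -26°.

Request:
servo_tool --plan '[{"tx": 0.2,"ty": -0.01,"tz": 0,"turn": 0.03},{"tx": 0.4,"ty": -0.02,"tz": 0,"turn": 0.06},{"tx": 0.6,"ty": -0.02,"tz": 0,"turn": 0.097},{"tx": 0.75,"ty": -0.023,"tz": 0,"turn": 0.097},{"tx": 0.75,"ty": -0.023,"tz": 0,"turn": 0.097}]'

```text
time_s: 15.25
position: [0.5417, -0.0284, 0.3456]
ee_rot: [0.226, 0.974, 0.0, 0.0]
wrist_force: [0.0, 0.5, -3.9]
finger_gap: 0.267
```

Request:
servo_tool --plan '[{"tx": 0,"ty": 0,"tz": 0.05,"turn": 0},{"tx": 0,"ty": 0,"tz": 0.15,"turn": 0},{"tx": 0,"ty": 0,"tz": 0.2,"turn": 0},{"tx": 0,"ty": 0,"tz": 0.25,"turn": 0},{"tx": 0,"ty": 0,"tz": 0.25,"turn": 0}]'

```text
time_s: 15.88
position: [0.5423, -0.0285, 0.3194]
ee_rot: [0.226, 0.974, -0.0, -0.0]
wrist_force: [-0.5, 0.5, -4.4]
finger_gap: 0.262
```

```bash
python3 - <<'E'
from h import *
s=st(); c=cam("wrist"); w=optics.grab_frame("wrist"); sc=optics.grab_frame("scene")
p=np.array(s["position"]); R=Ro.from_quat(s["ee_rot"]).as_matrix()
print("yaw key",np.degrees(np.arctan2(R[1,1],R[0,1]))-90, "tip scene",proj(cam("scene"),p+R@[0,0,.195]),"bore w",proj(c,[.542,-.0286,.115]))
u=proj(cam("scene"),p+R@[0,0,.195])[0].astype(int)
a=cv2.resize(sc[u[1]-50:u[1]+50,u[0]-50:u[0]+50],(400,400),interpolation=cv2.INTER_CUBIC)
v=proj(c,[.542,-.0286,.115])[0].astype(int); x0,y0=v[0]-50,max(0,v[1]-50)
b=cv2.resize(w[y0:y0+100,x0:x0+100],(400,400),interpolation=cv2.INTER_CUBIC); print(x0,y0)
cv2.imwrite("pics/d1.png",np.hstack([a,b]))
E
```

```text
{'time_s': 15.875, 'qpos': [-0.0525, 0.0772, 0.1958, 1.6901, 0.0, 0.4031], 'position': [0.5423, -0.0285, 0.3194], 'ee_rot': [0.2258, 0.9742, -0.0001, -0.0004], 'wrist_force': [-0.5068, 0.5131, -4.4227], 'finger_gap': 0.2619}
yaw key -26.100899908082162 tip scene [[287.69099701 234.78297275]] bore w [[279.9194849  197.65404808]]
229 147
```

Position and yaw agree (-26.1°). I'm saving the last picture; descending with force checks instead.

Request:
servo_tool --plan '[{"tx": 0,"ty": 0,"tz": 0.03,"turn": 0},{"tx": 0,"ty": 0,"tz": 0.06,"turn": 0},{"tx": 0,"ty": 0,"tz": 0.09,"turn": 0},{"tx": 0,"ty": 0,"tz": 0.12,"turn": 0},{"tx": 0,"ty": 0,"tz": 0.13,"turn": 0}]'

```text
time_s: 16.6
position: [0.5423, -0.0285, 0.3066]
ee_rot: [0.226, 0.974, -0.0, -0.0]
wrist_force: [-0.0, 0.3, -2.7]
finger_gap: 0.269
```

Request:
servo_tool --plan '[{"tx": 0,"ty": 0,"tz": 0.01,"turn": 0},{"tx": 0,"ty": 0,"tz": 0.02,"turn": 0},{"tx": 0,"ty": 0,"tz": 0.03,"turn": 0},{"tx": 0,"ty": 0,"tz": 0.04,"turn": 0},{"tx": 0,"ty": 0,"tz": 0.05,"turn": 0}]'

```text
time_s: 17.23
position: [0.5423, -0.0285, 0.3018]
ee_rot: [0.226, 0.974, -0.0, 0.0]
wrist_force: [0.5, 0.3, -3.7]
finger_gap: 0.267
```

No contact, so the socket is in the bore. Continuing down.

Request:
servo_tool --plan '[{"tx": 0,"ty": 0,"tz": 0.06,"turn": 0},{"tx": 0,"ty": 0,"tz": 0.13,"turn": 0},{"tx": 0,"ty": 0,"tz": 0.2,"turn": 0},{"tx": 0,"ty": 0,"tz": 0.26,"turn": 0},{"tx": 0,"ty": 0,"tz": 0.3,"turn": 0}]'

```text
time_s: 17.85
position: [0.5422, -0.0285, 0.2713]
ee_rot: [0.226, 0.974, -0.0, -0.0]
wrist_force: [-0.8, 1.0, -3.4]
finger_gap: 0.264
```

Request:
servo_tool --plan '[{"tx": 0,"ty": 0,"tz": 0.03,"turn": 0},{"tx": 0,"ty": 0,"tz": 0.06,"turn": 0},{"tx": 0,"ty": 0,"tz": 0.09,"turn": 0},{"tx": 0,"ty": 0,"tz": 0.12,"turn": 0},{"tx": 0,"ty": 0,"tz": 0.15,"turn": 0}]'

```text
time_s: 18.48
position: [0.5423, -0.0285, 0.2567]
ee_rot: [0.226, 0.974, 0.0, 0.0]
wrist_force: [0.3, 0.5, -3.3]
finger_gap: 0.261
```

Request:
servo_tool --plan '[{"tx": 0,"ty": 0,"tz": 0.02,"turn": 0},{"tx": 0,"ty": 0,"tz": 0.04,"turn": 0},{"tx": 0,"ty": 0,"tz": 0.06,"turn": 0},{"tx": 0,"ty": 0,"tz": 0.08,"turn": 0},{"tx": 0,"ty": 0,"tz": 0.1,"turn": 0}]'

```text
time_s: 19.1
position: [0.5423, -0.0285, 0.2468]
ee_rot: [0.226, 0.974, 0.0, 0.0]
wrist_force: [-0.1, 0.3, -3.6]
finger_gap: 0.267
```

Request:
servo_tool --plan '[{"tx": 0,"ty": 0,"tz": 0.01,"turn": 0},{"tx": 0,"ty": 0,"tz": 0.02,"turn": 0},{"tx": 0,"ty": 0,"tz": 0.03,"turn": 0},{"tx": 0,"ty": 0,"tz": 0.04,"turn": 0},{"tx": 0,"ty": 0,"tz": 0.05,"turn": 0}]'

```text
time_s: 19.73
position: [0.5423, -0.0285, 0.2418]
ee_rot: [0.226, 0.974, 0.0, 0.0]
wrist_force: [0.5, -0.4, -4.2]
finger_gap: 0.265
```

Request:
servo_tool --plan '[{"tx": 0,"ty": 0,"tz": 0.01,"turn": 0},{"tx": 0,"ty": 0,"tz": 0.02,"turn": 0},{"tx": 0,"ty": 0,"tz": 0.03,"turn": 0},{"tx": 0,"ty": 0,"tz": 0.04,"turn": 0},{"tx": 0,"ty": 0,"tz": 0.05,"turn": 0}]'

```text
time_s: 20.35
position: [0.5423, -0.0285, 0.2368]
ee_rot: [0.226, 0.974, 0.0, 0.0]
wrist_force: [-0.2, -0.2, -3.7]
finger_gap: 0.266
```

Request:
servo_tool --plan '[{"tx": 0,"ty": 0,"tz": 0.005,"turn": 0},{"tx": 0,"ty": 0,"tz": 0.01,"turn": 0},{"tx": 0,"ty": 0,"tz": 0.015,"turn": 0},{"tx": 0,"ty": 0,"tz": 0.02,"turn": 0},{"tx": 0,"ty": 0,"tz": 0.02,"turn": 0}]'

```text
time_s: 20.98
position: [0.5423, -0.0285, 0.2348]
ee_rot: [0.226, 0.974, -0.0, -0.0]
wrist_force: [-0.5, 0.5, -3.2]
finger_gap: 0.266
```

Tip is at 0.039, the seated height, with no resistance on the way. Feeling for the bottom.

Request:
servo_tool --plan '[{"tx": 0,"ty": 0,"tz": 0.005,"turn": 0},{"tx": 0,"ty": 0,"tz": 0.01,"turn": 0},{"tx": 0,"ty": 0,"tz": 0.015,"turn": 0},{"tx": 0,"ty": 0,"tz": 0.015,"turn": 0},{"tx": 0,"ty": 0,"tz": 0.015,"turn": 0}]'

```text
time_s: 21.6
position: [0.5424, -0.0285, 0.2343]
ee_rot: [0.226, 0.974, 0.0, 0.001]
wrist_force: [-1.3, -0.5, 5.5]
finger_gap: 0.27
```

Bottomed at the expected height. Now turning clockwise with the hand, about 121° needed in all.

Request:
servo_tool --plan '[{"tx": 0,"ty": 0,"tz": -0.01,"turn": 0.03},{"tx": 0,"ty": 0,"tz": -0.01,"turn": 0.07},{"tx": 0,"ty": 0,"tz": -0.01,"turn": 0.11},{"tx": 0,"ty": 0,"tz": -0.01,"turn": 0.15},{"tx": 0,"ty": 0,"tz": -0.01,"turn": 0.19}]'

```text
time_s: 22.22
position: [0.5423, -0.0284, 0.2345]
ee_rot: [0.504, 0.864, 0.0, 0.0]
wrist_force: [-0.3, 0.8, -0.4]
finger_gap: 0.27
```

```bash
cat > t.py <<'E'
from h import *
s=st(); R=Ro.from_quat(s["ee_rot"]).as_matrix(); print("torque",np.round(s["wrist_torque"],3),"key yaw",np.degrees(np.arctan2(R[1,1],R[0,1]))-90)
E
python3 t.py
```

```text
{'time_s': 22.225, 'qpos': [-0.0524, 0.055, 0.008, 1.5236, 0.0001, 1.0039], 'position': [0.5423, -0.0284, 0.2345], 'ee_rot': [0.504, 0.8637, 0.0001, 0.0], 'wrist_force': [-0.316, 0.7766, -0.3907], 'finger_gap': 0.2697}
torque [0.066 0.126 0.171] key yaw -60.52399075388179
```

The z torque is 0.17 N m, so the nut is turning. Continuing.

Request:
servo_tool --plan '[{"tx": 0,"ty": 0,"tz": 0,"turn": 0.04},{"tx": 0,"ty": 0,"tz": 0,"turn": 0.08},{"tx": 0,"ty": 0,"tz": 0,"turn": 0.12},{"tx": 0,"ty": 0,"tz": 0,"turn": 0.16},{"tx": 0,"ty": 0,"tz": 0,"turn": 0.2}]'

```text
time_s: 22.85
position: [0.5422, -0.0284, 0.2344]
ee_rot: [0.746, 0.666, -0.0, -0.0]
wrist_force: [-2.1, 0.3, 0.8]
finger_gap: 0.267
```

Request:
servo_tool --plan '[{"tx": 0,"ty": 0,"tz": 0,"turn": 0.04},{"tx": 0,"ty": 0,"tz": 0,"turn": 0.08},{"tx": 0,"ty": 0,"tz": 0,"turn": 0.12},{"tx": 0,"ty": 0,"tz": 0,"turn": 0.16},{"tx": 0,"ty": 0,"tz": 0,"turn": 0.19}]'

```text
time_s: 23.48
position: [0.5421, -0.0283, 0.2344]
ee_rot: [0.909, 0.417, -0.0, -0.0]
wrist_force: [-1.4, 2.4, 1.0]
finger_gap: 0.27
```

```bash
python3 t.py
```

```text
{'time_s': 23.475, 'qpos': [-0.0523, 0.0549, 0.0079, 1.5243, 0.0004, 2.2285], 'position': [0.5421, -0.0283, 0.2344], 'ee_rot': [0.9088, 0.4172, -0.0001, -0.0003], 'wrist_force': [-1.3606, 2.4025, 0.9987], 'finger_gap': 0.27}
torque [0.199 0.627 0.146] key yaw -130.68501002474895
```

Request:
servo_tool --plan '[{"tx": 0,"ty": 0,"tz": 0,"turn": 0.01},{"tx": 0,"ty": 0,"tz": 0,"turn": 0.02},{"tx": 0,"ty": 0,"tz": 0,"turn": 0.03},{"tx": 0,"ty": 0,"tz": 0,"turn": 0.04},{"tx": 0,"ty": 0,"tz": 0,"turn": 0.05}]'

```text
time_s: 24.1
position: [0.5422, -0.0284, 0.2344]
ee_rot: [0.939, 0.345, -0.0, -0.0]
wrist_force: [-3.9, 1.7, 1.9]
finger_gap: 0.268
```

```bash
python3 t.py
```

```text
{'time_s': 24.1, 'qpos': [-0.0524, 0.0551, 0.008, 1.524, 0.0003, 2.3841], 'position': [0.5422, -0.0284, 0.2344], 'ee_rot': [0.9385, 0.3453, -0.0001, -0.0002], 'wrist_force': [-3.9078, 1.6742, 1.8781], 'finger_gap': 0.2675}
torque [0.744 1.162 0.12 ] key yaw -139.60391280638896
```

Request:
servo_tool --plan '[{"tx": 0,"ty": 0,"tz": 0,"turn": 0.01},{"tx": 0,"ty": 0,"tz": 0,"turn": 0.015},{"tx": 0,"ty": 0,"tz": 0,"turn": 0.02},{"tx": 0,"ty": 0,"tz": 0,"turn": 0.03},{"tx": 0,"ty": 0,"tz": 0,"turn": 0.03}]'

```text
time_s: 24.72
position: [0.5422, -0.0284, 0.2344]
ee_rot: [0.954, 0.301, -0.0, -0.0]
wrist_force: [-4.1, 3.8, 2.2]
finger_gap: 0.269
```

```bash
python3 t.py
```

```text
{'time_s': 24.725, 'qpos': [-0.0524, 0.0551, 0.0079, 1.5239, 0.0003, 2.4774], 'position': [0.5422, -0.0284, 0.2344], 'ee_rot': [0.9536, 0.3012, -0.0001, -0.0002], 'wrist_force': [-4.1186, 3.8007, 2.2091], 'finger_gap': 0.2695}
torque [1.    1.343 0.057] key yaw -144.94524421474148
```

Lateral force is building (key pushing the carriage -y). Relieving it with a shift of about 1.5 mm before finishing the turn.

Request:
servo_tool --plan '[{"tx": 0,"ty": -0.006,"tz": 0,"turn": 0},{"tx": 0,"ty": -0.012,"tz": 0,"turn": 0},{"tx": 0,"ty": -0.018,"tz": 0,"turn": 0},{"tx": 0,"ty": -0.018,"tz": 0,"turn": 0},{"tx": 0,"ty": -0.018,"tz": 0,"turn": 0}]'

```text
time_s: 25.35
position: [0.5416, -0.0274, 0.2345]
ee_rot: [0.954, 0.301, 0.0, 0.001]
wrist_force: [1.3, -2.6, -0.6]
finger_gap: 0.267
```

```bash
python3 t.py
```

```text
{'time_s': 25.35, 'qpos': [-0.0502, 0.0525, 0.0054, 1.5229, -0.001, 2.4791], 'position': [0.5416, -0.0274, 0.2345], 'ee_rot': [0.9535, 0.3014, 0.0002, 0.0006], 'wrist_force': [1.2945, -2.6371, -0.6044], 'finger_gap': 0.2672}
torque [-1.221 -0.225  0.16 ] key yaw -144.92213332311758
```

Request:
servo_tool --plan '[{"tx": 0,"ty": 0,"tz": 0,"turn": 0.005},{"tx": 0,"ty": 0,"tz": 0,"turn": 0.01},{"tx": 0,"ty": 0,"tz": 0,"turn": 0.015},{"tx": 0,"ty": 0,"tz": 0,"turn": 0.02},{"tx": 0,"ty": 0,"tz": 0,"turn": 0.02}]'

```text
time_s: 25.98
position: [0.5415, -0.0273, 0.2344]
ee_rot: [0.963, 0.271, 0.0, 0.0]
wrist_force: [1.4, -4.2, -0.6]
finger_gap: 0.265
```

```bash
python3 t.py
```

```text
{'time_s': 25.975, 'qpos': [-0.0501, 0.0525, 0.0053, 1.5231, -0.0007, 2.5429], 'position': [0.5415, -0.0273, 0.2344], 'ee_rot': [0.9626, 0.2709, 0.0001, 0.0004], 'wrist_force': [1.3686, -4.1876, -0.5617], 'finger_gap': 0.2651}
torque [-1.636 -0.519  0.113] key yaw -148.5641729357184
```

Request:
servo_tool --plan '[{"tx": 0,"ty": 0,"tz": 0,"turn": 0.01},{"tx": 0,"ty": 0,"tz": 0,"turn": 0.02},{"tx": 0,"ty": 0,"tz": 0,"turn": 0.03},{"tx": 0,"ty": 0,"tz": 0,"turn": 0.03},{"tx": 0,"ty": 0,"tz": 0,"turn": 0.03}]'

```text
time_s: 26.6
position: [0.5415, -0.0272, 0.2345]
ee_rot: [0.974, 0.225, 0.0, 0.0]
wrist_force: [1.0, -5.6, -1.4]
finger_gap: 0.266
```

```bash
python3 t.py
```

```text
{'time_s': 26.6, 'qpos': [-0.05, 0.0525, 0.0054, 1.5231, -0.0007, 2.6368], 'position': [0.5415, -0.0272, 0.2345], 'ee_rot': [0.9743, 0.2254, 0.0002, 0.0004], 'wrist_force': [1.0251, -5.5827, -1.382], 'finger_gap': 0.2657}
torque [-1.576 -0.56   0.207] key yaw -153.9433057608137
```

Request:
servo_tool --plan '[{"tx": 0,"ty": 0,"tz": 0,"turn": 0.01},{"tx": 0,"ty": 0,"tz": 0,"turn": 0.02},{"tx": 0,"ty": 0,"tz": 0,"turn": 0.03},{"tx": 0,"ty": 0,"tz": 0,"turn": 0.03},{"tx": 0,"ty": 0,"tz": 0,"turn": 0.03}]'

```text
time_s: 27.22
position: [0.5414, -0.0273, 0.2345]
ee_rot: [0.984, 0.179, 0.0, 0.0]
wrist_force: [2.3, -4.3, -0.5]
finger_gap: 0.265
```

```bash
python3 t.py; python3 - <<'E'
from h import *
s=bot.state(); c=cam("wrist"); w=optics.grab_frame("wrist"); cv2.imwrite("pics/e_raw.png",w)
p=np.array(s["position"]); R=Ro.from_quat(s["ee_rot"]).as_matrix()
for d in(.065,.04,-.065): print(proj(c,p+R@[d,0,.0734]).round(1))
cv2.imwrite("pics/e1.png",cv2.resize(w,(800,600),interpolation=cv2.INTER_CUBIC))
E
```

```text
{'time_s': 27.225, 'qpos': [-0.05, 0.0524, 0.0053, 1.5232, -0.0007, 2.7312], 'position': [0.5414, -0.0273, 0.2345], 'ee_rot': [0.9838, 0.1792, 0.0002, 0.0004], 'wrist_force': [2.2898, -4.3396, -0.5415], 'finger_gap': 0.2651}
torque [-1.69  -0.456  0.176] key yaw -159.35522821853084
[[276.8 145.5]]
[[277.  195.8]]
[[277.5 358.3]]
```

View pics/e1.png

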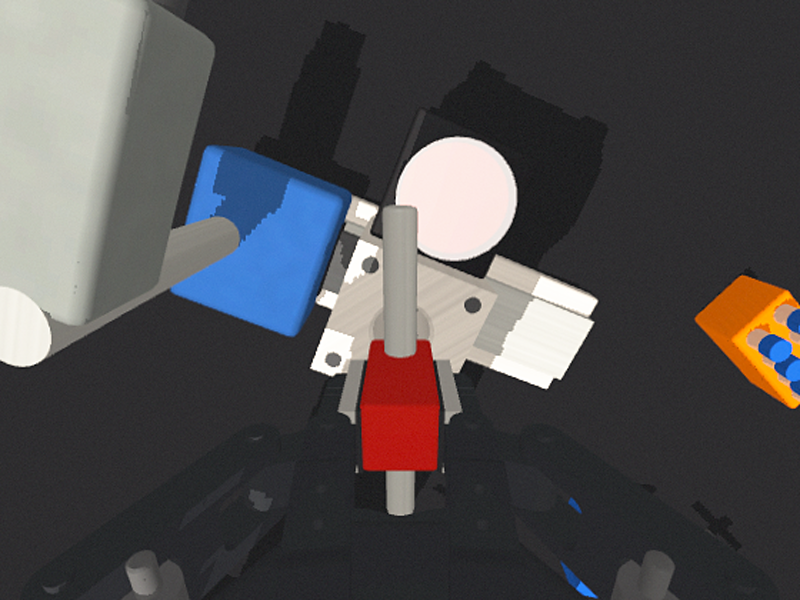

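The wrist view shows the bar straight in the hand (column 400 at both ends), so nothing has slipped, and the carriage is close to the hood. But the torque has not risen although the key is past the expected -147°. I'll test mechanically by reversing a little.

Request:
servo_tool --plan '[{"tx": 0,"ty": 0,"tz": 0,"turn": -0.01},{"tx": 0,"ty": 0,"tz": 0,"turn": -0.02},{"tx": 0,"ty": 0,"tz": 0,"turn": -0.03},{"tx": 0,"ty": 0,"tz": 0,"turn": -0.03},{"tx": 0,"ty": 0,"tz": 0,"turn": -0.03}]'

```text
time_s: 27.9
position: [0.5414, -0.0272, 0.2344]
ee_rot: [0.974, 0.225, 0.0, 0.0]
wrist_force: [1.4, -5.2, -0.2]
finger_gap: 0.268
```

```bash
python3 t.py; python3 - <<'E'
from h import *
# carriage slide check: bore from screw holes in saved picture e_raw is at end yaw; compare with b2 (same world pos expected)
w=cv2.imread("pics/e_raw.png")
R=Ro.from_quat([.9838,.1792,.0002,.0004]).as_matrix(); m=optics.camera_model("wrist"); T=np.eye(4); T[:3,:3]=R; T[:3,3]=[.5414,-.0273,.2345]
W=np.linalg.inv(T@np.array(m["T_tool_cam"])); c=(np.array(m["mtx"]),m["k1"],W[:3,:3],W[:3,3])
f=1/1.42857
q=[atz(c,np.array(a)*f,.115)[:2] for a in[(371,265),(473,305),(333,359)]]
print("holes",np.round(q,4),"centre from diagonal",np.round((q[1]+q[2])/2,4))
d=q[1]-q[0]; print(np.degrees(np.arctan2(d[1],d[0])),np.linalg.norm(d))
print("noise torque:",[np.round(bot.state()["wrist_torque"],3).tolist() for _ in range(2)])
E
```

```text
{'time_s': 27.9, 'qpos': [-0.05, 0.0525, 0.0053, 1.5232, -0.0005, 2.6368], 'position': [0.5414, -0.0272, 0.2344], 'ee_rot': [0.9743, 0.2255, 0.0001, 0.0003], 'wrist_force': [1.4042, -5.1967, -0.1787], 'finger_gap': 0.2681}
torque [-1.653 -0.507  0.121] key yaw -153.93977540908222
holes [[ 0.5693 -0.0043]
 [ 0.568  -0.0563]
 [ 0.5174 -0.0025]] centre from diagonal [ 0.5427 -0.0294]
-91.43313816810092 0.05200847175126421
noise torque: [[-1.653, -0.507, 0.121], [-1.653, -0.507, 0.121]]
```

Request:
servo_tool --plan '[{"tx": 0,"ty": 0,"tz": 0,"turn": -0.01},{"tx": 0,"ty": 0,"tz": 0,"turn": -0.02},{"tx": 0,"ty": 0,"tz": 0,"turn": -0.03},{"tx": 0,"ty": 0,"tz": 0,"turn": -0.03},{"tx": 0,"ty": 0,"tz": 0,"turn": -0.03}]'

```text
time_s: 28.52
position: [0.5414, -0.0272, 0.2344]
ee_rot: [0.963, 0.271, 0.0, 0.0]
wrist_force: [0.7, -4.4, -0.3]
finger_gap: 0.265
```

```bash
python3 t.py
```

```text
{'time_s': 28.525, 'qpos': [-0.05, 0.0524, 0.0053, 1.5234, -0.0004, 2.5426], 'position': [0.5414, -0.0272, 0.2344], 'ee_rot': [0.9626, 0.2711, 0.0001, 0.0003], 'wrist_force': [0.7344, -4.4288, -0.2569], 'finger_gap': 0.2649}
torque [-1.591 -0.512 -0.004] key yaw -148.5462973872411
```

Request:
servo_tool --plan '[{"tx": 0,"ty": 0,"tz": 0,"turn": -0.01},{"tx": 0,"ty": 0,"tz": 0,"turn": -0.02},{"tx": 0,"ty": 0,"tz": 0,"turn": -0.03},{"tx": 0,"ty": 0,"tz": 0,"turn": -0.03},{"tx": 0,"ty": 0,"tz": 0,"turn": -0.03}]'

```text
time_s: 29.15
position: [0.5413, -0.027, 0.2344]
ee_rot: [0.949, 0.316, -0.0, 0.0]
wrist_force: [0.4, -4.2, 0.4]
finger_gap: 0.267
```

```bash
python3 t.py
```

```text
{'time_s': 29.15, 'qpos': [-0.0499, 0.0524, 0.0052, 1.5237, -0.0001, 2.4481], 'position': [0.5413, -0.027, 0.2344], 'ee_rot': [0.9487, 0.3163, -0.0, 0.0], 'wrist_force': [0.4404, -4.2115, 0.4261], 'finger_gap': 0.267}
torque [-1.572 -0.24  -0.023] key yaw -143.1229644033339
```

Torque drops to zero over the reversal, which is consistent with play. I'll turn forward again, reading averaged torque and the last joint's effort.

```bash
cat > a.py <<'E'
from h import *
v=[]
for i in range(5):
    optics.grab_frame("wrist"); s=bot.state(); v.append([*s["wrist_torque"],s["joint_efforts"][5],*s["wrist_force"]])
R=Ro.from_quat(s["ee_rot"]).as_matrix()
print(round(s["time_s"],2),"yaw",round(np.degrees(np.arctan2(R[1,1],R[0,1]))-90,1),"T,eff6,F",np.mean(v,0).round(3),"sd",np.std(v,0).round(3)[2:4],"z",round(s["position"][2],4))
E
python3 a.py
```

```text
29.4 yaw -143.1 T,eff6,F [-1.592e+00 -1.650e-01 -4.000e-03  0.000e+00  6.680e-01 -4.902e+00
  6.050e-01] sd [0.03  0.002] z 0.2344
```

Request:
servo_tool --plan '[{"tx": 0,"ty": 0,"tz": 0,"turn": 0.015},{"tx": 0,"ty": 0,"tz": 0,"turn": 0.03},{"tx": 0,"ty": 0,"tz": 0,"turn": 0.045},{"tx": 0,"ty": 0,"tz": 0,"turn": 0.06},{"tx": 0,"ty": 0,"tz": 0,"turn": 0.06}]'

```text
time_s: 30.02
position: [0.5415, -0.0272, 0.2344]
ee_rot: [0.974, 0.225, 0.0, 0.0]
wrist_force: [1.4, -6.6, 0.2]
finger_gap: 0.267
```

```bash
python3 a.py
```

```text
30.27 yaw -153.9 T,eff6,F [-1.857 -0.524  0.179  0.173  1.718 -5.805  0.288] sd [0.026 0.034] z 0.2345
```

Request:
servo_tool --plan '[{"tx": 0,"ty": 0,"tz": 0,"turn": 0.01},{"tx": 0,"ty": 0,"tz": 0,"turn": 0.02},{"tx": 0,"ty": 0,"tz": 0,"turn": 0.03},{"tx": 0,"ty": 0,"tz": 0,"turn": 0.04},{"tx": 0,"ty": 0,"tz": 0,"turn": 0.04}]'

```text
time_s: 30.9
position: [0.5415, -0.0271, 0.2345]
ee_rot: [0.986, 0.164, 0.0, 0.0]
wrist_force: [0.7, -5.6, 0.5]
finger_gap: 0.27
```

```bash
python3 a.py
```

```text
31.15 yaw -161.1 T,eff6,F [-1.857 -0.527  0.218  0.242  1.442 -5.952  0.156] sd [0.018 0.022] z 0.2344
```

The torque behaves like a spring starting near -147°: it unloads to 0 at about -148.5° and returns to 0.18 at -154° on re-loading, where a still-moving nut would have shown free play. So the nut is at its hard end. I'll relax the twist and side load, then release straight up.

Request:
servo_tool --plan '[{"tx": 0,"ty": 0.003,"tz": 0,"turn": -0.02},{"tx": 0,"ty": 0.006,"tz": 0,"turn": -0.04},{"tx": 0,"ty": 0.009,"tz": 0,"turn": -0.06},{"tx": 0,"ty": 0.009,"tz": 0,"turn": -0.065},{"tx": 0,"ty": 0.009,"tz": 0,"turn": -0.065}]'

```text
time_s: 31.78
position: [0.5416, -0.0277, 0.2344]
ee_rot: [0.965, 0.263, 0.0, -0.0]
wrist_force: [0.3, -2.0, 0.8]
finger_gap: 0.27
```

```bash
python3 a.py
```

```text
32.02 yaw -149.4 T,eff6,F [-0.772 -0.182 -0.011 -0.008  0.327 -2.328  1.378] sd [0.017 0.021] z 0.2344
```

Request:
servo_tool --plan '[{"tx": 0,"ty": 0.004,"tz": 0,"turn": 0},{"tx": 0,"ty": 0.004,"tz": 0,"turn": 0},{"tx": 0,"ty": 0.004,"tz": 0,"turn": 0},{"tx": 0,"ty": 0.004,"tz": 0,"turn": 0},{"tx": 0,"ty": 0.004,"tz": 0,"turn": 0}]' --fingers -0.2

```text
time_s: 32.65
position: [0.5418, -0.0282, 0.2344]
ee_rot: [0.965, 0.264, 0.0, -0.0]
wrist_force: [0.4, -1.0, 0.4]
finger_gap: 0.6
```

```bash
python3 a.py
```

```text
32.9 yaw -149.4 T,eff6,F [-0.019  0.019 -0.006  0.    -0.033 -0.083  0.237] sd [0.012 0.   ] z 0.2344
```

Request:
servo_tool --plan '[{"tx": 0,"ty": 0,"tz": -0.08,"turn": 0},{"tx": 0,"ty": 0,"tz": -0.2,"turn": 0},{"tx": 0,"ty": 0,"tz": -0.4,"turn": 0},{"tx": 0,"ty": 0,"tz": -0.7,"turn": 0},{"tx": 0,"ty": 0,"tz": -0.95,"turn": 0}]'

```text
time_s: 33.52
position: [0.5418, -0.0282, 0.3316]
ee_rot: [0.965, 0.264, 0.001, 0.0]
wrist_force: [-0.0, 0.5, 0.5]
finger_gap: 0.601
```

```bash
python3 a.py; python3 - <<'E'
from h import *
s=bot.state(); c=cam("wrist"); w=optics.grab_frame("wrist"); cv2.imwrite("pics/f_raw.png",w)
hsv=cv2.cvtColor(w,cv2.COLOR_BGR2HSV); m=(((hsv[...,0]<6)|(hsv[...,0]>174))&(hsv[...,1]>180)&(hsv[...,2]>90)).astype(np.uint8)
n,l,stt,ce=cv2.connectedComponentsWithStats(m)
for i in np.argsort(-stt[1:,4])[:4]+1: print("red",stt[i].tolist(),ce[i].round(1))
# expected upright key, two yaw-independent axis points
for z in(.194,.144,.161): print(z,proj(c,[.542,-.0285,z]).round(1))
# best-fit model: project block corners for tilt/yaw and compare mask IoU
from scipy.optimize import minimize
def mask(q):
    x,y,a,b,yaw,dz=q; Rk=Ro.from_euler("xyz",[a,b,0]).as_matrix()@Ro.from_euler("z",yaw).as_matrix()
    P=np.array([[i*.012,j*.012,k] for i in(-1,1) for j in(-1,1) for k in(.105,.155)])@Rk.T+[x,y,.039+dz]
    o=np.zeros(m.shape,np.uint8); cv2.fillConvexPoly(o,cv2.convexHull((proj(c,P)*16).round().astype(np.int32)),1,cv2.LINE_8,4); return o
k=np.argsort(-stt[1:,4])[0]+1; M=(l==k).astype(np.uint8); M=cv2.morphologyEx(M,cv2.MORPH_CLOSE,np.ones((9,9)))
f=lambda q:-(mask(q)&M).sum()/(mask(q)|M).sum()
from scipy.optimize import differential_evolution
for dz in(0,.01):
    r=differential_evolution(lambda q:f([*q,dz]),[(.535,.549),(-.036,-.021),(-.15,.15),(-.15,.15),(-3.0,-2.2)],seed=1,maxiter=60); print(dz,r.x.round(3),np.degrees(r.x[4]),r.fun)
E
```

```text
33.77 yaw -149.4 T,eff6,F [-0.022  0.029 -0.012 -0.    -0.269  0.04   0.346] sd [0.034 0.   ] z 0.3292
red [263, 195, 32, 47, 1355] [278.5 219.2]
red [12, 0, 22, 3, 41] [22.4  0.6]
red [288, 352, 10, 7, 38] [292.4 355.4]
0.194 [[278.2 225. ]]
0.144 [[278.5 205.1]]
0.161 [[278.4 211. ]]
0 [ 0.536 -0.021 -0.148 -0.135 -2.746] -157.31139681978968 0.0
0.01 [ 0.548 -0.033  0.144  0.143 -2.719] -155.80830499560253 0.0<stdin>:15: RuntimeWarning: overflow encountered in scalar negative
```

Released cleanly with forces near zero. Fixing the fit (unsigned overflow) to check the key's tilt, seating height and yaw.

```bash
python3 - <<'E'
from h import *
from scipy.optimize import differential_evolution as DE
c=cam("wrist"); w=cv2.imread("pics/f_raw.png"); hsv=cv2.cvtColor(w,cv2.COLOR_BGR2HSV)
m=(((hsv[...,0]<6)|(hsv[...,0]>174))&(hsv[...,1]>150)&(hsv[...,2]>60)).astype(np.uint8)
n,l,stt,ce=cv2.connectedComponentsWithStats(m); k=np.argmax(stt[1:,4])+1; M=(l==k).astype(np.uint8); print(stt[k])
def mask(q):
    x,y,a,b,yaw,dz=q; Rk=Ro.from_euler("xyz",[a,b,0]).as_matrix()@Ro.from_euler("z",yaw).as_matrix()
    P=np.array([[i*.012,j*.012,k] for i in(-1,1) for j in(-1,1) for k in(.105,.155)])@Rk.T+[x,y,.039+dz]
    o=np.zeros(m.shape,np.uint8); cv2.fillConvexPoly(o,cv2.convexHull((proj(c,P)*16).round().astype(np.int32)),1,cv2.LINE_8,4); return o
f=lambda q:-float((mask(q)&M).sum())/float((mask(q)|M).sum())
for dz in(0,.01):
    r=DE(lambda q:f([*q,dz]),[(.538,.546),(-.033,-.024),(-.12,.12),(-.12,.12),(-2.9,-2.3)],seed=1,maxiter=40,popsize=8); print(dz,r.x.round(3),np.degrees(r.x[4]).round(1),r.fun)
print("upright",f([.5418,-.0282,0,0,np.radians(-149.4),0]),f([.5418,-.0282,0,0,np.radians(-149.4),.01]))
hole=[(i,j) for i,j in []]
E
```

```text
[ 262  194   33   48 1377]
0 [ 0.538 -0.033 -0.025  0.018 -2.585] -148.1 -0.9105960264900662
0.01 [ 0.54  -0.033 -0.034  0.036 -2.596] -148.8 -0.8514851485148515
upright -0.8630914826498423 -0.7816941444002274
```

```bash
python3 -c "
from h import *
print(bot.hand_in()); st()"
```

```text
the job is handed in; nothing more can be done
None
the job is handed in; nothing more can be done
```

The job is handed in, at about 34 s of the 69 s allowed. I believe every step is met, but the nut's turn and the carriage's final position are inferred, not measured directly.

**What I did:** I took the largest key from the stand and nudged the carriage about 28 mm at 6–7 N, until it stalled at 22 N against the stop. I then lowered the key into the bore with its flats matched to the nut's angle (about -26°) and felt it bottom at the seated height. I turned it clockwise with the hand in one grip to the hard end, relaxed the twist and side load, and let go straight up.

**Last checks:**
- **Key:** an image fit favours the fully seated height, with about 0.03 rad of tilt and a yaw of about -148°. After release the wrist forces were about zero.
- **Carriage:** it measured within about 1 mm of its home position while the key was being turned. I did not re-measure it after letting go, though the side load was by then small and towards the stop.
- **Nut:** the hard end felt soft. Torque rose only gradually, to about 0.24 N m by -161°, where I expected a sharp stop near -147°. I take the nut as tight because torque came back at once when I reversed and turned forward again; a nut still moving would have shown free play.
- **Bystanders:** I never moved near the bottle or jar and passed only above the rack, but I did not re-measure any of the three.

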